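# Reset the tripped power bar and switch the grow-lamp timer back on

## Robot

A 6-joint arm with a two-finger parallel gripper is mounted at the origin on the work surface. World frame = base frame: x ahead of the robot, y to its left, z up, the work surface at z = 0. Lengths are in m, angles in rad, forces in N, time in s.
With the tool pointing down it reaches from about 0.275 to 0.975 m from the base axis. Payload 8.4 kg.
Tool frame: the origin (TCP) lies between the finger pads; the fingertips stand 25 mm ahead of it and the grasp point (between the pads) lies 6 mm ahead of it (r.finger_overhang is the distance from the TCP to the fingertips, in m); z points along the fingers, y is the line along which they close (so a half turn about z gives the same grasp; the last joint's range is limited). The gripper opens to 92 mm and grips with 3 to 60 N. Pads are 20 mm wide; open, the fingers measure 128 mm over their backs; the gripper's body (75 mm by 189 mm) begins 69 mm behind the grasp point.
Start: joints at [-1.271, 0.353, 1.633, -0, 1.155, -0.002], TCP at [0.186, -0.597, 0.24] pointing down, gripper open.
Joint ranges: [-2.63, 2.63], [-0.92, 2.1], [0.06, 2.66], [-1.3, 4.44], [0, 2.69], [-3.02, 3.02]. Speed limits (rad/s): [2.22, 2.22, 2.79, 3.14, 3.14, 3.14].

## Interface

Orientations are given as a unit quaternion [x, y, z, w].
In Python, from cell import r, optics, hand_in gives the robot as it stands.
- The arm moves only by the shell command python3 -m crank 'ROWS' [FORCE]. ROWS is JSON, a list of rows, each a list of 7 numbers: the shift along the tool's x, y, z in mm, then the turn, a rotation vector about the tool's x, y, z in rad, then the opening, from -1 (shut) to 1 (fully open), so that 0 is half open. A call has 1 to 8 rows; each row is the pose to reach, as a shift and turn from the pose commanded when the call began, along the tool's axes at that moment; what a row does not reach only later rows make up. A row lasts 1/8 s, in which the tool goes at most 62.5 mm and 10.7 degrees, less where a joint would pass 70% of its speed; a pose out of reach is approached as far as the arm can. A call with a gripper value outside its range is refused whole. The fingers move at their own pace and stop on an object; FORCE is the grip in N (left out, the last holds). Time passes only in rows, so rows that repeat a pose let the fingers close. It gives the time, the measured TCP pose, the force, the opening and the grip force at its end, in the units of the state.
- r.get_obs(): the state, without advancing time (a new reading comes with each control period).
- optics.camera(name): name is "scene" or "side" or "wrist"; returns a dict with "image" (384x512x3 uint8, red, green, blue), "fx", "fy", "cx", "cy" (pixels), "distortion" ([k1, k2, p1, p2, k3] as OpenCV has them; the pictures are not rectified), "rvec" (rotation vector, rad) and "tvec" (3), from world to camera coordinates, as OpenCV has them. Camera axes: x right, y down, z forward; pixel columns grow to the right and rows downward; lengths in m; the calibration is good to about 2 mm. A picture is of the moment at which its call begins. There is no depth.
- hand_in(): hands the job in; it is judged then, once.
The state is a dict: "time": time; "q": joint angles; "qvel": joint speeds; "effort": joint torques, N m; "position": TCP position; "orientation": TCP orientation; "ft_force": force on the tool from outside, world axes, zero at the start; "ft_torque": the same for the moment, N m; "grip_width": opening from 0.0 (shut) to 1.0 (fully open); "grip_force": force on a finger pad.
Only numpy, scipy, OpenCV 4.12 (cv2) and the standard library are available. Lean on these libraries where they do the work, as an engineer would, in place of code of your own. Each camera call takes 0.05 s, during which the arm holds its last target. There are 200 camera calls.

## Task

The power bar on the growing bench has tripped. With the fingertips, gently press the large square reset button on its safety unit all the way in and let it spring back out, then press the rocker switch of the outlet that carries the timer (the block with the round dial) so that it is fully on, and withdraw. Do not press the small round test button or the other two outlets' switches, and leave the pot, bottle, dibber and cup where they stand.

Things in the scene. Friction and masses are not known exactly. Their poses are not given: they have to be found in the camera images.
- power_bar: Power bar fixed to the bench: aluminium base 150 mm (x) by 420 mm (y, lengthwise) by 12 mm, end cheeks 50 mm high. On it stand four black blocks in a row, 95 mm apart, their order changes. Origin: centre of the underside on the bench, z up, x across the bar and away from the robot, towards the switches and reset button; turned up to 17 degrees either way.
- safety_unit: Black block 130 (x) by 92 (y) by 45 mm high, one of four on the bar; top 57 mm above the bench. Origin: centre of its underside; axes as the bar's. Safety unit: two light-grey push buttons and no rocker: the square reset button 30 mm to +x of the centre, the small round test button 35 mm to -x.
- reset_button (a joint): How far the square reset button is pressed in, m: 0 out, 0.009 fully in. A spring pushes it back; it takes about 2.5 N to start, 5.5 N at 5 mm and 8 N to bottom.
- reset_top (a point): Centre of the top of the reset button, a light-grey square 30 by 30 mm standing 12 mm above the block's top, 69 mm above the bench; it moves with the button.
- test_button (a joint): How far the test button is pressed in, m: 0 out, 0.006 fully in, on a 3 N spring. Not to be pressed.
- test_top (a point): Centre of the top of the test button, a light-grey disc 18 mm across standing 9 mm above the block's top, 65 mm to -x of the reset button.
- timer_outlet: Black block 130 (x) by 92 (y) by 45 mm high, one of four on the bar; top 57 mm above the bench. Origin: centre of its underside; axes as the bar's. Outlet with the plug-in timer: a white block 55 by 62 by 28 mm with a round grey dial 50 mm across and 12 mm high on top, centred 30 mm to -x of the centre; its top is 97 mm above the bench.
- timer_rocker (a joint): Light-grey V-shaped rocker, 44 mm (x) by 34 mm, pivot 35 mm to +x of its block's centre. Off (0 rad): the +x half stands up 23 degrees, edge 9 mm above level. On (0.4 rad): the +x half is level, top 64 mm above the bench, the other half up. Stays as left. The switch to press, off at the start. Pressing down on its raised half, near the outer edge, takes 2 to 4 N; once on, the whole rocker yields under it, 1 mm per 4 N past 5 N, up to 5 mm.
- timer_rocker_pad (a point): Point on the top face of the timer rocker's raised (+x) half, 16 mm from the pivot, where to press straight down. It moves with the rocker: about 70 mm above the bench when off, 64 mm when on.
- charger_outlet: Black block 130 (x) by 92 (y) by 45 mm high, one of four on the bar; top 57 mm above the bench. Origin: centre of its underside; axes as the bar's. Outlet with a plain white plug-in charger, 42 by 50 by 36 mm, no dial, centred 30 mm to -x of the centre; top 93 mm above the bench.
- charger_rocker (a joint): Light-grey V-shaped rocker, 44 mm (x) by 34 mm, pivot 35 mm to +x of its block's centre. Off (0 rad): the +x half stands up 23 degrees, edge 9 mm above level. On (0.4 rad): the +x half is level, top 64 mm above the bench, the other half up. Stays as left. On at the start; to be left on.
- spare_outlet: Black block 130 (x) by 92 (y) by 45 mm high, one of four on the bar; top 57 mm above the bench. Origin: centre of its underside; axes as the bar's. Outlet with nothing plugged in: a bare round socket 48 mm across, 30 mm to -x of the centre.
- spare_rocker (a joint): Light-grey V-shaped rocker, 44 mm (x) by 34 mm, pivot 35 mm to +x of its block's centre. Off (0 rad): the +x half stands up 23 degrees, edge 9 mm above level. On (0.4 rad): the +x half is level, top 64 mm above the bench, the other half up. Stays as left. Off at the start; to be left off.
- pot: Loose terracotta pot, 70 mm across and 60 mm high, with a small seedling; on the robot's side of the bar. Origin: centre of its underside.
- feed_bottle: Loose amber bottle of plant feed, 56 mm across and 120 mm high; on the robot's side of the bar. Origin: centre of its underside.
- dibber: Loose dibber lying on the far side of the bar: wooden handle 110 mm by 18 by 18 mm and steel point 80 mm by 12 by 12 mm, in one line along its x. Origin: underside, 85 mm from the handle's end and 100 mm from the point's.
- cup: Loose white plastic cup, 68 mm across the rim and 65 mm high, on the far side of the bar. Origin: centre of its underside.

How it is judged:
On the way, in this order (a step that is already met when the one before it is completed fails the run):
1. the reset button is pressed in (at least 5 mm of its 9 mm) (value of joint reset_button above 0.005 m), for 0.05 s.
2. the reset button has sprung back out (value of joint reset_button below 0.0015 m), for 0.1 s.
3. the timer outlet's rocker is on (value of joint timer_rocker above 0.32 rad), for 0.2 s.
At the end, for the whole second after the job is handed in: The timer outlet's rocker is on (over 0.32 of 0.40 rad), the reset button is out again (under 1.5 mm), the test button is out, the charger's rocker is still on (over 0.30 rad) and the spare outlet's still off (under 0.10 rad), and pot, bottle, dibber and cup are within 20 mm of where they began (value of joint timer_rocker above 0.32 rad and value of joint each of reset_button, test_button below 0.0015 m and value of joint charger_rocker above 0.3 rad and value of joint spare_rocker below 0.1 rad and distance of each of pot, feed_bottle, dibber, cup from where it was at the start of the episode below 0.02 m); the robot touches nothing.
It fails at once if the test button was pressed (over 2 mm) (value of joint test_button above 0.002 m).
It fails at once if the switch of another outlet was moved (value of joint charger_rocker below 0.3 rad or value of joint spare_rocker above 0.1 rad).
It fails at once if a control was pressed hard (over 40 N) (contact force between any of safety_unit, timer_outlet and the fingers above 40 N).
It fails at once if the pot, bottle, dibber or cup was moved (over 20 mm), lifted or tipped (distance of any of pot, feed_bottle, dibber, cup from where it was at the start of the episode above 0.02 m or angle between any of pot, feed_bottle, dibber, cup's own z axis and vertical above 0.35 rad).
It also fails if it takes over 40 s, if anything falls off the work surface, if the arm or the gripper's body presses on something with over 40 N, if the wrist force passes 120 N, or if a joint passes its speed limit or range.

## Working session

There is one attempt and no reset: what is moved stays moved. The work goes in short steps, Python scripts to look and compute and a shell command to move; the robot and the scene stay as the last step left them, time stands still between calls to the robot, and variables do not carry over. Pictures are saved under pics/ and viewed, at most 10 in all, crops included, and the job is handed in when it is done.

```bash
mkdir -p pics
python3 - <<'E'
from cell import r, optics
import cv2,pickle
o=r.get_obs();print(o["time"],o["position"],o["orientation"],r.finger_overhang)
d={}
for n in ["scene","side"]:
    c=optics.camera(n);d[n]=c;cv2.imwrite(f"pics/{n}0.png",cv2.resize(c["image"][:,:,::-1],(800,600)))
pickle.dump(d,open("d.pkl","wb"))
E
```

```text
0.0 [ 0.18564272 -0.59631655  0.23889223] [ 9.88634961e-01  1.50334561e-01 -1.09863388e-04 -6.49705801e-04] 0.025
```

View pics/scene0.png

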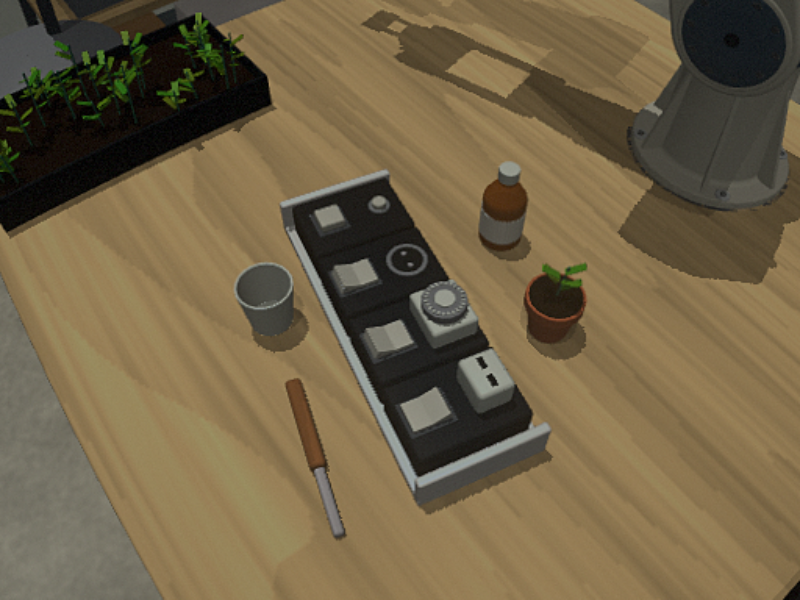

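View pics/side0.png

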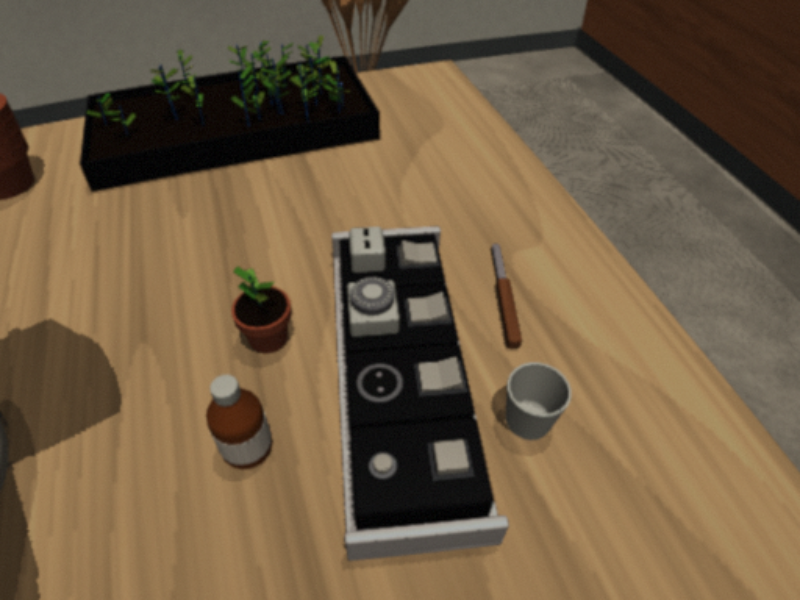

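Both views show the row as safety unit, spare, timer, charger. In the 800x600 scene view the reset is at (329,216), the test button at (378,203), the timer rocker at (388,340) and the dial at (444,299). In the side view they are at (451,456), (383,463), (428,308) and (372,292). Next I triangulate mask centroids.

```bash
cat > h.py <<'E'
import cv2,numpy as np
def und(c,p):
    K=np.array([[c["fx"],0,c["cx"]],[0,c["fy"],c["cy"]],[0,0,1.]])
    return cv2.undistortPoints(np.array(p,float).reshape(-1,1,2),K,np.array(c["distortion"],float))[:,0]
def ray(c,p):
    R=cv2.Rodrigues(np.array(c["rvec"],float))[0];u=und(c,p)
    return -R.T@np.array(c["tvec"],float).ravel(), np.c_[u,np.ones(len(u))]@R
def plane(c,p,z):
    o,d=ray(c,p);return o+d*((z-o[2])/d[:,2])[:,None]
def tri(a,pa,b,pb):
    P=[np.c_[cv2.Rodrigues(np.array(c["rvec"],float))[0],np.array(c["tvec"],float).ravel()] for c in(a,b)]
    X=cv2.triangulatePoints(*P,und(a,pa).T,und(b,pb).T);return (X[:3]/X[3]).T
def blobs(c,th=110):
    hsv=cv2.cvtColor(c["image"],cv2.COLOR_RGB2HSV)
    m=((hsv[...,2]>th)&(hsv[...,1]<75)).astype(np.uint8)
    return cv2.connectedComponentsWithStats(m)
def near(c,p,th=110):
    n,l,s,ce=blobs(c,th);i=1+np.argmin(np.linalg.norm(ce[1:]-p,axis=1));return ce[i],s[i]
E
python3 - <<'E'
import pickle,numpy as np
from h import *
d=pickle.load(open("d.pkl","rb"));k=.64
S={"reset":((329,216),(451,456)),"test":((378,203),(383,463)),"spareR":((355,276),(440,377)),"timerR":((388,340),(428,308)),"chargR":((426,410),(417,254))}
for n,(a,b) in S.items():
    for th in (110,150):
        pa,sa=near(d["scene"],np.array(a)*k,th);pb,sb=near(d["side"],np.array(b)*k,th)
        print(n,th,pa/k,sa[4],pb/k,sb[4],tri(d["scene"],pa,d["side"],pb).round(4))
    z=.069 if n=="reset" else .066
    print("  hand",tri(d["scene"],np.array(a)*k,d["side"],np.array(b)*k).round(4),plane(d["scene"],np.array(a)*k,z).round(4),plane(d["side"],np.array(b)*k,z).round(4))
E
```

```text
reset 110 [328.66548742 215.20243711] 159 [450.55174332 454.79877596] 337 [[ 0.5699 -0.1654  0.0688]]
reset 150 [326.5625 207.8125] 1 [450.15345982 455.79659598] 224 [[ 0.5679 -0.1702  0.0766]]
  hand [[ 0.5699 -0.1657  0.0671]] [[ 0.5697 -0.1635  0.069 ]] [[ 0.5704 -0.1671  0.069 ]]
test 110 [378.04878049 200.68597561] 41 [382.18443627 461.48897059] 102 [[ 0.5066 -0.1508  0.067 ]]
test 150 [378.125 196.875] 1 [381.9375 461.8125] 50 [[ 0.5054 -0.1529  0.0711]]
  hand [[ 0.5072 -0.1507  0.0633]] [[ 0.5079 -0.1482  0.066 ]] [[ 0.5075 -0.1524  0.066 ]]
spareR 110 [355.47628617 272.74919614] 311 [438.99880096 373.60236811] 417 [[ 0.5939 -0.0732  0.0667]]
spareR 150 [361.71875 282.8125 ] 2 [435.9375  372.65625] 2 [[ 0.5934 -0.0642  0.0568]]
  hand [[ 0.5949 -0.0738  0.0609]] [[ 0.5961 -0.0697  0.066 ]] [[ 0.5943 -0.0775  0.066 ]]
timerR 110 [389.03795812 335.97840314] 382 [426.29346026 306.98468543] 302 [[0.6143 0.0196 0.0664]]
timerR 150 [399.21875 346.09375] 4 [426.5625 315.625 ] 1 [[0.6115 0.0243 0.0484]]
  hand [[0.6169 0.0208 0.0625]] [[0.6176 0.0231 0.066 ]] [[0.6163 0.0175 0.066 ]]
chargR 110 [424.76806641 409.21630859] 512 [418.45930233 251.28633721] 215 [[0.638  0.112  0.0666]]
chargR 150 [425. 425.] 1 [428.125  257.8125] 1 [[0.6481 0.1168 0.0495]]
  hand [[0.6361 0.1118 0.0625]] [[0.6368 0.1134 0.066 ]] [[0.6352 0.108  0.066 ]]
```

```bash
cat > go.py <<'E'
import sys,numpy as np
from scipy.spatial.transform import Rotation as R
from cell import r
# goal TCP x y z(m) of FINGERTIPS, tool x yaw deg
x,y,z,a=map(float,sys.argv[1:])
o=r.get_obs();R0=R.from_quat(o["orientation"])
p=np.array([x,y,z+r.finger_overhang])
h=np.radians(a)/2;G=R.from_quat([np.cos(h),np.sin(h),0,0])
print("shift mm",(R0.inv().apply(p-o["position"])*1000).round(1),"turn",(R0.inv()*G).as_rotvec().round(3),"F",np.round(o["ft_force"],1),"t",o["time"],"q",np.round(o["q"],2))
E
python3 go.py .570 -.166 .200 -13.2
```

```text
shift mm [ 494.9 -296.7   14.3] turn [-0.001  0.     0.532] F [-0.3  0.8  0.2] t 0.1 q [-1.27  0.35  1.63 -0.    1.16 -0.  ]
```

```bash
python3 -m crank '[[62,-37,2,0,0,0,-1],[124,-74,4,0,0,0.1,-1],[186,-111,6,0,0,0.25,-1],[248,-148,8,0,0,0.4,-1],[310,-186,9,0,0,0.532,-1],[372,-223,11,0,0,0.532,-1],[434,-260,13,0,0,0.532,-1],[495,-297,14,0,0,0.532,-1]]' 20; python3 go.py .570 -.166 .130 -13.2
```

```text
time: 1.1
position: [0.5197, -0.2221, 0.2269]
orientation: [0.993, -0.115, -0.0, 0.0]
ft_force: [1.0, -0.9, -0.0]
grip_width: 0.152
grip_force: 0.0
shift mm [ 36.2 -66.1  71.9] turn [0. 0. 0.] F [ 1.  -0.9 -0. ] t 1.1 q [-0.41  0.27  1.78 -0.    1.09  1.39]
```

```bash
python3 -m crank '[[0,0,0,0,0,0,-1],[0,0,0,0,0,0,-1],[0,0,0,0,0,0,-1],[0,0,0,0,0,0,-1]]'; python3 go.py .570 -.166 .130 -13.2;  python3 - <<'E'
from cell import optics
import cv2
c=optics.camera("wrist");cv2.imwrite("pics/w1.png",c["image"][:,:,::-1])
E
```

```text
time: 1.6
position: [0.5179, -0.225, 0.2272]
orientation: [0.993, -0.116, -0.0, 0.0]
ft_force: [0.4, -0.1, 0.2]
grip_width: 0.007
grip_force: 0.0
shift mm [ 37.1 -69.4  72.2] turn [ 0.     0.    -0.002] F [ 0.4 -0.1  0.2] t 1.6 q [-0.41  0.27  1.78 -0.    1.09  1.39]
```

View pics/w1.png

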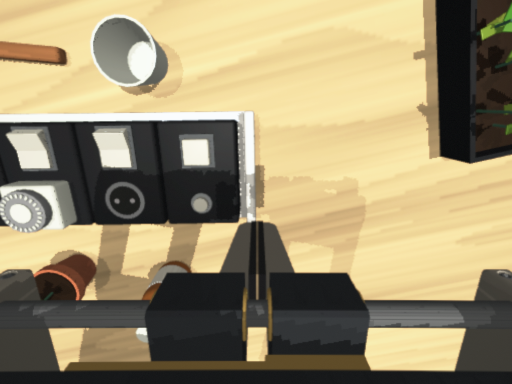

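The wrist view shows the reset button at (197,151), the test button at (201,203), the spare rocker at (115,148), the timer rocker at (30,149) and the dial at (22,211). The fingers are shut over the near end of the bar. I'll cross-check positions from here.

```bash
python3 - <<'E'
from h import *
from cell import optics
c=optics.camera("wrist")
for n,p,z in (("reset",(197,151),.069),("test",(201,203),.066),("spare",(115,148),.066),("timer",(30,149),.066)):
    q,s=near(c,p,150);print(n,q.round(1),s,plane(c,[q],z).round(4),plane(c,[p],z).round(4))
E
python3 go.py .570 -.166 .095 -13.2
```

```text
reset [195.6 152.1] [182 139  28  27 695] [[ 0.5708 -0.165   0.069 ]] [[ 0.5716 -0.1669  0.069 ]]
test [199.9 204.6] [194 199  13  12 130] [[ 0.5074 -0.1502  0.066 ]] [[ 0.5091 -0.1521  0.066 ]]
spare [112.8 147.8] [  93  129   39   39 1154] [[ 0.5969 -0.0731  0.066 ]] [[ 0.5961 -0.0755  0.066 ]]
timer [ 29.5 148.9] [   7  130   44   39 1165] [[0.6172 0.0196 0.066 ]] [[0.617  0.0191 0.066 ]]
shift mm [ 36.9 -69.1 107.2] turn [ 0.    -0.    -0.001] F [ 0.3  0.8 -0.5] t 1.7 q [-0.41  0.27  1.78 -0.    1.09  1.39]
```

All three views agree: reset at (0.5705, -0.165) and timer pivot at (0.617, 0.019). Now I move over the reset button, staying above it.

```bash
python3 -m crank '[[19,-35,30,0,0,0,-1],[37,-69,60,0,0,0,-1],[37,-69,95,0,0,0,-1],[37,-69,107,0,0,0,-1],[37,-69,107,0,0,0,-1],[37,-69,107,0,0,0,-1]]'; python3 go.py .5705 -.165 .0605 -13.2
```

```text
time: 2.45
position: [0.571, -0.1659, 0.1215]
orientation: [0.993, -0.115, 0.001, 0.0]
ft_force: [0.5, -0.6, 0.6]
grip_width: 0.004
grip_force: 0.0
shift mm [-0.8 -0.8 36. ] turn [ 0.    -0.002 -0.001] F [ 0.5 -0.6  0.6] t 2.45 q [-0.29  0.44  1.8  -0.    0.9   1.52]
```

```bash
python3 -m crank '[[0,-1,10,0,0,0,-1],[0,-1,20,0,0,0,-1],[0,-1,25,0,0,0,-1],[0,-1,28,0,0,0,-1],[0,-1,31,0,0,0,-1],[0,-1,33,0,0,0,-1],[0,-1,33,0,0,0,-1]]'; python3 go.py .5705 -.165 .0605 -13.2
```

```text
time: 3.32
position: [0.5703, -0.1641, 0.0873]
orientation: [0.993, -0.115, -0.0, -0.0]
ft_force: [-3.5, 0.3, 7.0]
grip_width: 0.006
grip_force: 3.3
shift mm [0.4 0.8 1.8] turn [0.    0.001 0.   ] F [-3.5  0.3  7. ] t 3.325 q [-0.28  0.49  1.82 -0.    0.84  1.52]
```

```bash
python3 -m crank '[[0,0,1,0,0,0,-1],[0,0,2,0,0,0,-1],[0,0,3,0,0,0,-1],[0,0,3,0,0,0,-1]]'; python3 go.py .5705 -.165 .0605 -13.2
```

```text
time: 3.82
position: [0.5704, -0.1641, 0.0853]
orientation: [0.993, -0.115, -0.0, -0.0]
ft_force: [-6.9, 2.4, 15.8]
grip_width: 0.005
grip_force: 8.1
shift mm [ 0.3  0.8 -0.2] turn [0.    0.001 0.   ] F [-6.9  2.4 15.8] t 3.825 q [-0.28  0.49  1.82 -0.    0.83  1.52]
```

Bottomed out at about 16 N, so I raise straight up.

```bash
python3 -m crank '[[0,0,-5,0,0,0,-1],[0,0,-20,0,0,0,-1],[0,0,-40,0,0,0,-1],[0,0,-70,0,0,0,-1],[0,0,-80,0,0,0,-1],[0,0,-80,0,0,0,-1]]'; python3 go.py .634 .0155 .130 -13.2;  python3 - <<'E'
from cell import optics
from h import *
c=optics.camera("scene");cv2.imwrite("pics/s2.png",cv2.resize(c["image"][:,:,::-1],(800,600)))
E
```

```text
time: 4.58
position: [0.5711, -0.1643, 0.1647]
orientation: [0.993, -0.115, 0.001, 0.0]
ft_force: [-0.5, -0.1, 0.6]
grip_width: 0.003
grip_force: 0.0
shift mm [  20.2 -189.4    9.7] turn [ 0.    -0.002  0.   ] F [-0.5 -0.1  0.6] t 4.575 q [-0.28  0.39  1.77  0.    0.99  1.52]
```

View pics/s2.png

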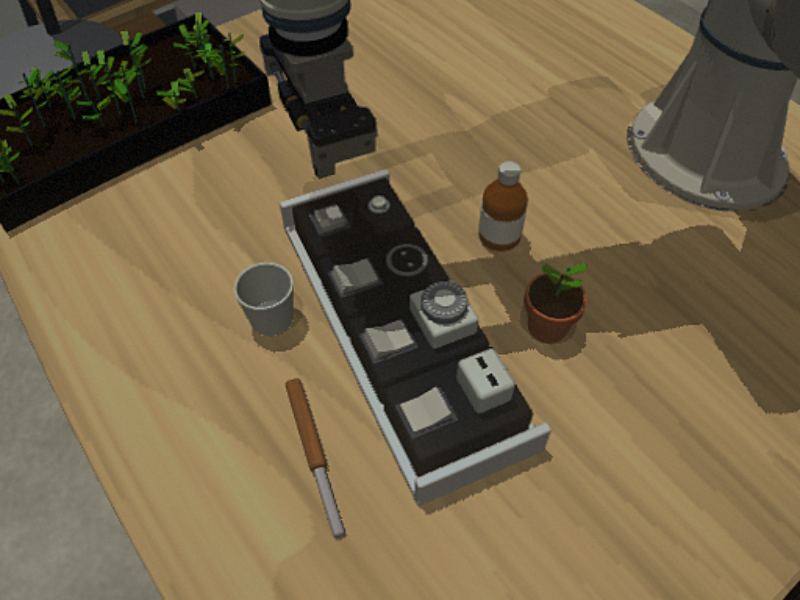

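The picture shows the reset button out again at (329,216), the test button at (378,203) untouched and the timer rocker at (388,340). The tool is lifted clear. I move over the timer rocker's pad.

```bash
python3 -m crank '[[5,-50,2,0,0,0,-1],[10,-100,4,0,0,0,-1],[15,-150,6,0,0,0,-1],[20,-189,10,0,0,0,-1],[20,-189,30,0,0,0,-1],[20,-189,40,0,0,0,-1],[20,-189,40,0,0,0,-1],[20,-189,40,0,0,0,-1]]'; python3 go.py .634 .0155 .064 -13.2
```

```text
time: 5.62
position: [0.6332, 0.0142, 0.1242]
orientation: [0.993, -0.116, -0.0, 0.0]
ft_force: [-0.9, -0.2, -0.8]
grip_width: 0.003
grip_force: 0.0
shift mm [ 0.5 -1.4 35.2] turn [ 0.     0.    -0.001] F [-0.9 -0.2 -0.8] t 5.625 q [ 0.02  0.49  1.71 -0.    0.95  1.82]
```

```bash
python3 -m crank '[[0,-1,12,0,0,0,-1],[0,-1,22,0,0,0,-1],[0,-1,26,0,0,0,-1],[0,-1,29,0,0,0,-1],[0,-1,32,0,0,0,-1],[0,-1,34,0,0,0,-1],[0,-1,35,0,0,0,-1],[0,-1,35,0,0,0,-1]]'; python3 go.py .634 .0155 .064 -13.2
```

```text
time: 6.62
position: [0.6341, 0.0163, 0.0895]
orientation: [0.993, -0.115, 0.001, -0.0]
ft_force: [2.7, 0.2, 3.5]
grip_width: 0.004
grip_force: 1.7
shift mm [0.1 0.8 0.5] turn [-0.    -0.001  0.   ] F [2.7 0.2 3.5] t 6.625 q [0.02 0.53 1.72 0.   0.88 1.82]
```

```bash
python3 -m crank '[[0,0,1,0,0,0,-1],[0,0,2,0,0,0,-1],[0,0,3,0,0,0,-1],[0,0,3,0,0,0,-1],[0,0,3,0,0,0,-1]]'; python3 go.py .634 .0155 .064 -13.2
```

```text
time: 7.25
position: [0.6341, 0.0163, 0.0873]
orientation: [0.993, -0.115, 0.001, -0.0]
ft_force: [0.8, 0.4, 12.1]
grip_width: 0.003
grip_force: 6.0
shift mm [ 0.1  0.8 -1.8] turn [-0.    -0.001  0.   ] F [ 0.8  0.4 12.1] t 7.25 q [0.02 0.54 1.73 0.   0.88 1.82]
```

The tips sit 1.7 mm below level with 12 N on the rocker, so it is fully on and yielding. I withdraw and check.

```bash
python3 -m crank '[[0,0,-5,0,0,0,-1],[0,0,-20,0,0,0,-1],[0,0,-45,0,0,0,-1],[0,0,-90,0,0,0,-1],[0,0,-140,0,0,0,-1],[0,0,-180,0,0,0,-1],[0,0,-180,0,0,0,-1],[0,0,-180,0,0,0,-1]]'
python3 - <<'E'
from cell import optics
from h import *
a=optics.camera("scene")["image"];b=optics.camera("side")["image"]
c=np.hstack([a[90:320,140:400],b[140:370,180:380]])
cv2.imwrite("pics/s3.png",cv2.resize(c[:,:,::-1],None,fx=1.7,fy=1.7))
E
```

```text
time: 8.25
position: [0.6325, 0.0162, 0.2654]
orientation: [0.993, -0.115, -0.001, 0.0]
ft_force: [-0.0, 0.0, -0.3]
grip_width: 0.001
grip_force: 0.0
```

View pics/s3.png

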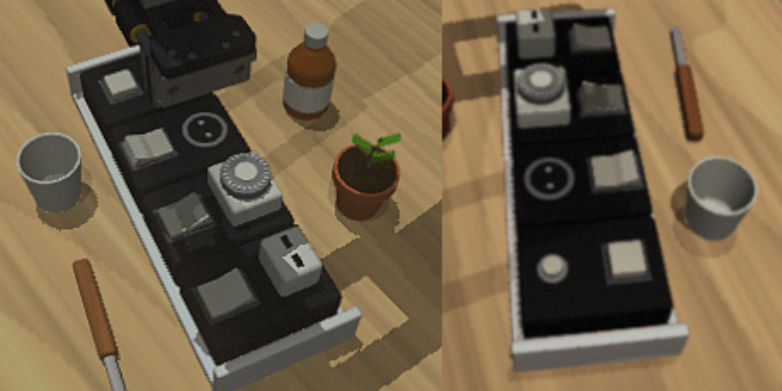

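The timer rocker at (185,218) in the left crop is in the arm's shadow. I move the arm aside for a clear look.

```bash
python3 -m crank '[[0,60,0,0,0,0,-1],[0,120,0,0,0,0,-1],[0,180,0,0,0,0,-1],[0,240,0,0,0,0,-1],[0,300,0,0,0,0,-1],[0,300,0,0,0,0,-1],[0,300,0,0,0,0,-1],[0,300,0,0,0,0,-1]]'
python3 - <<'E'
from cell import optics
from h import *
a=optics.camera("scene")["image"];b=optics.camera("side")["image"]
c=np.hstack([a[150:290,190:340],b[140:280,200:330]])
cv2.imwrite("pics/s4.png",cv2.resize(c[:,:,::-1],None,fx=2.8,fy=2.8))
E
```

```text
time: 9.35
position: [0.5652, -0.2744, 0.2656]
orientation: [0.993, -0.114, -0.0, -0.0]
ft_force: [-0.1, 1.0, 0.3]
grip_width: 0.003
grip_force: 0.0
```

View pics/s4.png

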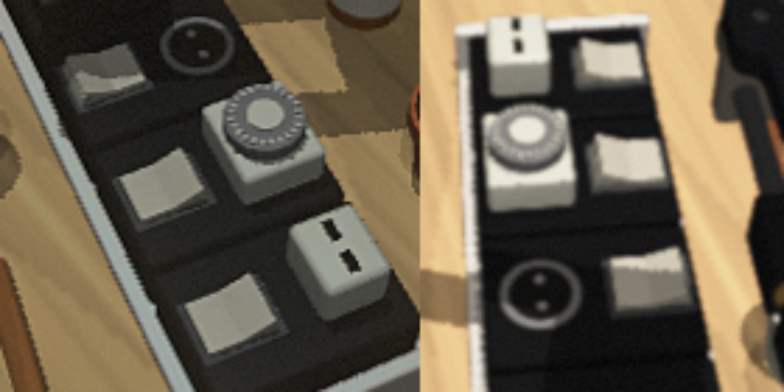

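The timer rocker, at (163,185) left and (628,160) right, now has the same shape as the charger's switched-on rocker at (232,315). The spare rocker is still off, so I hand in.

```bash
python3 -c "
from cell import hand_in
print(hand_in())"
```

```text
the job is handed in; nothing more can be done
None
```

I pressed the reset button fully in and it sprang back out, then switched the timer outlet's rocker fully on, withdrew clear and handed in the job at about 9.5 s (no verdict was shown); the test button and the other two switches were not pressed, and none of the loose items was touched.

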